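# Snap the back onto a pocket watch with a seating die

## Task

The pocket watch in the ball vise has its back laid in but not snapped shut. Take the hand die whose cup clears the raised dome and bears on the flat flange of the back, press it squarely down until the back clicks fully home all round, and keep a steady push of about 15 newtons on it for a full second so that the gasket beds down; then stand that die upright again in the hollow of the wooden board it came from. Never press with more than 25 newtons or the crystal underneath cracks, do not touch the back with the fingers or with the other two dies, and leave everything else on the bench where it is.

Things in the scene. Friction and masses are not known exactly. Their poses are not given: they have to be found in the camera images.
- case_rim (a point): centre of the top rim of the steel pocket-watch case (55 mm outside, 43 mm bore), which lies back-up, level and rigidly clamped in the pins of a fixed ball vise (100 mm across its foot), 0.110 to 0.126 m above the bench; the height differs from start to start. z up. The back's flange must come down onto this rim. Crown and bow stick out along +x of this frame, below the rim.
- back: the watch's loose snap back, polished steel, about 60 g. Flat round flange 47 mm across, 2.5 mm thick (underside 7.5 mm, top 10 mm above the origin); on it a raised dome, 29 mm across at its foot and 2.5 mm high; below it a 40 mm snap ring. Origin: centre of the snap ring's underside; z up, along its axis. At the start it lies level and centred on the spring lip in the case.
- back_flange (a point): centre of the underside of the back's flange. At the start about 5 mm above case_rim; home, it lies on case_rim. Pressed straight down, the back resists more and more, up to some 8 to 15 N when its flange is about 1.5 mm above the rim; there the lip gives way with a click (the force drops), and the flange lands on the rim, where it stops hard.
- die_small: hand seating die: nylon cup 25 mm outside and 16 mm inside diameter. Handle, heights and origin as for die_mid.
- die_mid: hand seating die, about 0.14 kg, 72 mm high, standing cup downward: nylon cup 43 mm outside and 34 mm inside diameter, 16 mm high, hollow 10.5 mm deep from below, so that only its ring-shaped lower edge presses; above it a neck, then a round wooden handle of 26 mm diameter, 25 to 72 mm above the origin. Origin: centre of the cup's lower edge; z up along the handle. Grip 60 N or more.
- die_large: hand seating die: nylon cup 59 mm outside and 49 mm inside diameter. Handle, heights and origin as for die_mid.
- board: fixed wooden board, 100 mm (x) by 250 mm (y) by 14 mm high, origin under its centre, with three round hollows of 66 mm diameter and 4 mm depth (floor 10 mm above the bench) on its y axis at -80, 0 and +80 mm; one die stands in each, in any order
- pliers_long: bystander: long-nose pliers, 165 mm long, lying flat; origin at the joint's underside
- cutters: bystander: side cutters, 140 mm long, lying flat; origin at the joint's underside
- tweezers: bystander: steel tweezers, 135 mm long, lying flat; origin under the middle
- loupe: bystander: black eye loupe, 36 mm diameter, 34 mm high; origin under its centre
- stone_block: bystander: marble bench block, 100 x 100 x 22 mm; origin under its centre
- chasing_hammer: bystander: small hammer with a wooden handle, 220 mm long, lying on its side
- glue: bystander: glue bottle, 32 mm diameter, 100 mm high; origin under its centre

How it is judged:
By the outcome, as a careful person would: the job done as asked, in the order asked, and still so for the second after the job is handed in, with the robot touching nothing.
It also fails if it takes over 58 s, if anything falls off the work surface, if the arm or the gripper's body presses on something with over 40 N, if the wrist force passes 120 N, or if a joint passes its speed limit or range.

## Robot

A 6-joint arm with a two-finger parallel gripper is mounted at the origin on the work surface. World frame = base frame: x ahead of the robot, y to its left, z up, the work surface at z = 0. Lengths are in m, angles in rad, forces in N, time in s.
With the tool pointing down it reaches from about 0.425 to 0.95 m from the base axis. Payload 3.5 kg.
Tool frame: the origin (TCP) lies midway between the tips of the shut fingers; the grasp point (between the pads) lies 19 mm behind it (ctrl.pinch_z is the distance from the TCP to the grasp point, in m); z points along the fingers, y is the line along which they close (so a half turn about z gives the same grasp; the last joint's range is limited). The gripper opens to 85 mm and grips with 20 to 120 N. Pads are 22 mm wide; open, the fingers measure 114 mm over their backs; the gripper's body (76 mm by 85 mm) begins 54 mm behind the grasp point. The pads swing forward as they close: fully open they stand 13 mm farther back than shut.
Start: joints at [1.19, 0.286, 1.577, -0, 1.279, -0.15], TCP at [0.154, 0.657, 0.231] pointing down, gripper open.
Joint ranges: [-2.77, 2.77], [-0.9, 2.22], [0.21, 2.48], [-1.53, 4.67], [0.24, 2.81], [-2.84, 2.84]. Speed limits (rad/s): [2.79, 2.79, 3.14, 3.14, 3.14, 3.14].

## Interface

Orientations are given as a unit quaternion [x, y, z, w].
In Python, from plant import get_state, viewer, sign_off, ctrl gives the robot as it stands. The module is installed in compiled form; this text tells all that it offers.
- The arm moves only by the shell command python3 -m handwheel 'ROWS' [FORCE]. ROWS is JSON, a list that holds one entry, the list of rows, each a list of 5 numbers: the finger opening in m, from 0 to 0.0854, then the shift along the tool's x, y, z in m, then the turn about the tool's z in degrees. In form: [[[claw, x, y, z, spin], ...]]. A call has 1 to 12 rows; each row shifts and turns the commanded pose from where the row before left it, along the tool's axes as they then stand; what a row does not reach is not made up. A row lasts 1/12 s, in which the tool goes at most 41.7 mm and 7.16 degrees, less where a joint would pass 70% of its speed; a pose out of reach is approached as far as the arm can. A call is refused whole if a number of a shift passes 0.0417 or a number of a turn 7.16, either way. A call with a gripper value outside its range is refused whole. The fingers move at their own pace and stop on an object; FORCE is the grip in N (left out, the last holds). Time passes only in rows, so rows that do not move let the fingers close. It gives the time, the measured TCP pose, the force, the opening and the grip force at its end, in the units of the state.
- get_state(): the state, without advancing time (a new reading comes with each control period).
- viewer.read_camera(name): name is "scene" or "top" or "wrist"; returns the picture (480x640x3 uint8, blue, green, red); there is no depth.
- viewer.camera_params(name): a dict with "fov_y" (degrees; the focal length in pixels is half the picture's height over the tangent of half this angle, whatever the lens; pixels are square), "cx", "cy" (the principal point, pixels), "k1" (the pictures are not rectified: a ray, as slopes to the right and down, at radius r is drawn at 1 + k1 r^2 times it, then the intrinsics apply), "xyz" and "attitude" of the camera in the world; the wrist camera has in their place "hand_eye" (4x4, takes a point from camera to tool coordinates, whose origin is the TCP and whose axes are the flange's). Camera axes: x right, y up, looking along -z (the intrinsics and any distortion apply to the point x, -y, -z); pixel columns grow to the right and rows downward; lengths in m; the calibration is good to about 2 mm. A picture is of the moment at which its call begins: read the wrist's pose just before it. camera_params takes no time and is no camera call.
- sign_off(): hands the job in; it is judged then, once.
Trained networks look in the newest picture that a camera, given by its name, has taken for a name from the list of things; names that differ only in an ending like _2 or _b are one class to them, and where a whole thing is asked for, a point or a joint stands for the part that bears it (a point fixed in the world has none). Each returns a list of dicts, best first, with "confidence" (0 to 1); they miss things now and then, are a little off and sometimes report something else, mostly with a low value. They report only what shows in the picture. A call takes as long as a camera call.
- viewer.look_for(camera, name): "extent" ([left, top, width, height] as shares, 0 to 1, of the picture: columns of its width, rows of its height, round what is visible of it).
- viewer.outline_of(camera, name): "mask" (480x640 bool, what is visible of it) and "extent" ([left, top, width, height] as shares, 0 to 1, of the picture: columns of its width, rows of its height, round what is visible of it).
- viewer.pinpoint(camera, name): "xy" ([column, row] as shares, 0 to 1, of the picture: columns of its width, rows of its height: a listed point, or the origin of a listed thing).
The state is a dict: "time": time; "qpos": joint angles; "dq": joint speeds; "joint_efforts": joint torques, N m; "eef_pos": TCP position; "tcp_rot": TCP orientation; "contact_force": force on the tool from outside, world axes, zero at the start; "wrist_torque": the same for the moment, N m; "opening": opening from 0.0 (shut) to 1.0 (fully open); "finger_force": force on a finger pad.
Only numpy, scipy, OpenCV 4.12 (cv2) and the standard library are available. Lean on these libraries where they do the work, as an engineer would, in place of code of your own. Each camera call takes 0.05 s, during which the arm holds its last target. There are 200 camera calls.

## Working session

There is one attempt and no reset: what is moved stays moved. The work goes in short steps, Python scripts to look and compute and a shell command to move; the robot and the scene stay as the last step left them, time stands still between calls to the robot, and variables do not carry over. Pictures are saved under pics/ and viewed, at most 11 in all, crops included, and the job is handed in when it is done.

```bash
mkdir -p pics; cat > h.py <<'E'
import numpy as np,cv2
from scipy.spatial.transform import Rotation as R
from plant import get_state, viewer, sign_off, ctrl
def campose(c):
    p=viewer.camera_params(c)
    if 'hand_eye' in p:
        s=get_state(); T=np.eye(4);T[:3,:3]=R.from_quat(s['tcp_rot']).as_matrix();T[:3,3]=s['eef_pos']
        return p,T@np.array(p['hand_eye'])
    T=np.eye(4);a=np.array(p['attitude'])
    T[:3,:3]=R.from_quat(a).as_matrix() if a.size==4 else a.reshape(3,3)
    T[:3,3]=p['xyz'];return p,T
def ray(p,T,xy):
    f=240/np.tan(np.radians(p['fov_y'])/2)
    d=np.array([(xy[0]*640-p['cx'])/f,(xy[1]*480-p['cy'])/f]);u=d.copy()
    for _ in range(20): u=d/(1+p['k1']*(u@u))
    return T[:3,3],T[:3,:3]@np.array([u[0],-u[1],-1])
def at(o,d,z): return o+d*(z-o[2])/d[2]
def proj(p,T,X):
    f=240/np.tan(np.radians(p['fov_y'])/2)
    c=T[:3,:3].T@(np.array(X)-T[:3,3]);u=np.array([c[0],-c[1]])/-c[2];u=u*(1+p['k1']*(u@u))
    return u*f+[p['cx'],p['cy']]
E
python3 - <<'E'
from h import *
np.set_printoptions(precision=4,suppress=True)
print(get_state(),ctrl.pinch_z)
ims=[]
for c in ['scene','top']:
    im=viewer.read_camera(c);p,T=campose(c);print(c,p)
    cv2.imwrite(f'pics/{c}0.png',im)
    for n in ['case_rim','back_flange','back','die_small','die_mid','die_large','board']:
        r=viewer.pinpoint(c,n)
        for q in r[:2]:
            z={'case_rim':.118,'back_flange':.123,'back':.116,'board':0}.get(n,.01)
            print(n,round(q['confidence'],2),np.array(q['xy'])*[640,480],at(*ray(p,T,q['xy']),z))
E
```

```text
{'time': 0.0, 'qpos': array([ 1.19  ,  0.2872,  1.5782, -0.    ,  1.2786, -0.15  ]), 'dq': array([ 0.0002, -0.0005,  0.0007, -0.0016,  0.0013,  0.    ]), 'joint_efforts': array([  0.0011, -40.5989, -29.2625,  -0.0002,   0.0059,  -0.    ]), 'eef_pos': array([0.1542, 0.6565, 0.2299]), 'tcp_rot': array([ 0.1151,  0.9933, -0.0012, -0.0003]), 'contact_force': array([-0.4575, -0.7217,  0.3565]), 'wrist_torque': array([-0.0155, -0.0019, -0.0533]), 'finger_force': 0.0, 'opening': 1.002301575707508} 0.0187
scene {'fov_y': 57.45483458805006, 'cx': 320.26537006278915, 'cy': 239.45764544164157, 'k1': -0.08483671673135627, 'xyz': array([ 0.949 , -0.4582,  0.6959]), 'attitude': array([0.3481, 0.118 , 0.3211, 0.8728])}
case_rim 0.86 [236.992 255.696] [ 0.524 -0.162  0.118]
case_rim 0.28 [142.4   360.624] [ 0.5687 -0.3903  0.118 ]
back_flange 0.93 [235.328 251.808] [ 0.5188 -0.1603  0.123 ]
back_flange 0.56 [205.568 427.104] [ 0.7135 -0.3928  0.123 ]
back 0.97 [239.808 256.992] [ 0.5284 -0.1598  0.116 ]
die_small 0.72 [343.424 226.416] [0.5586 0.1056 0.01  ]
die_mid 0.79 [379.776 186.912] [0.5421 0.271  0.01  ]
die_mid 0.21 [451.776 232.992] [0.7524 0.2472 0.01  ]
die_large 0.88 [363.776 207.6  ] [0.5565 0.185  0.01  ]
board 0.62 [365.504 214.176] [0.567  0.1789 0.    ]
top {'fov_y': 42.665455545040714, 'cx': 318.6473052079498, 'cy': 237.00317643595346, 'k1': 0.010719830471760694, 'xyz': array([ 0.4509, -0.0415,  1.2576]), 'attitude': array([-0.0391,  0.0289,  0.7112, -0.7013])}
case_rim 0.61 [391.488 254.688] [ 0.526  -0.1604  0.118 ]
back_flange 0.63 [391.68 255.12] [ 0.5249 -0.1602  0.123 ]
back 0.67 [391.616 260.688] [ 0.515  -0.1605  0.116 ]
die_small 0.68 [251.2   242.496] [0.5621 0.1136 0.01  ]
die_small 0.34 [175.616 249.696] [0.5496 0.2681 0.01  ]
die_mid 0.64 [173.888 253.008] [0.5429 0.2716 0.01  ]
die_large 0.8 [214.912 244.608] [0.5588 0.1878 0.01  ]
board 0.95 [216.576 244.416] [0.5601 0.1862 0.    ]
```

View pics/top0.png

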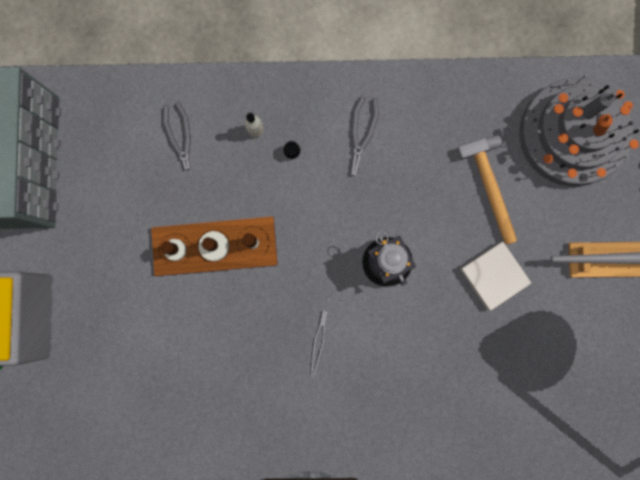

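View pics/scene0.png

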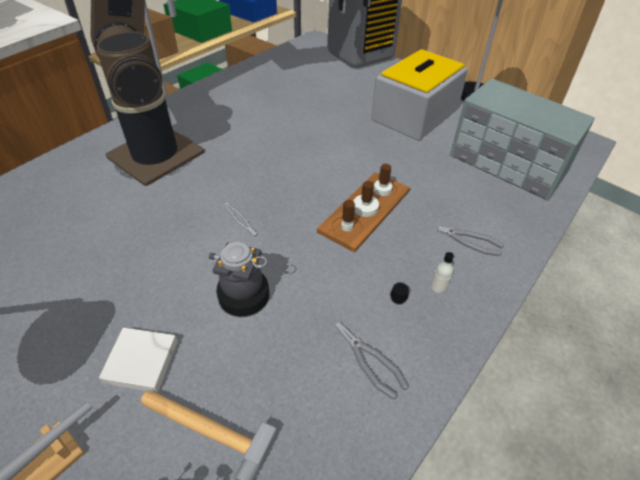

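The pictures match: mid die stands at left of board (top px 173,252), large at the middle, small at right; watch in vise at top px (391,256). I'll move over the board for a wrist view.

```bash
python3 -c "
from h import *
print(viewer.camera_params('wrist'))"
python3 -m handwheel '[[[0.085,-0.0195,-0.012,0,0],[0.085,-0.0195,-0.012,0,0],[0.085,-0.0195,-0.012,0,0],[0.085,-0.0195,-0.012,0,0],[0.085,-0.0195,-0.012,0,0],[0.085,-0.0195,-0.012,0,0],[0.085,-0.0195,-0.012,0,0],[0.085,-0.0195,-0.012,0,0],[0.085,-0.0195,-0.012,0,0],[0.085,-0.0195,-0.012,0,0],[0.085,-0.0195,-0.012,0,0],[0.085,-0.0195,-0.012,0,0]]]'
python3 -m handwheel '[[[0.085,-0.0195,-0.012,0,0],[0.085,-0.0195,-0.012,0,0],[0.085,-0.0195,-0.012,0,0],[0.085,-0.0195,-0.012,0,0],[0.085,-0.0195,-0.012,0,0],[0.085,-0.0195,-0.012,0,0],[0.085,-0.0195,-0.012,0,0],[0.085,-0.0195,-0.012,0,0],[0.085,-0.0195,-0.012,0,0],[0.085,-0.0195,-0.012,0,0],[0.085,0,0,0,0],[0.085,0,0,0,0]]]'
cat > look.py <<'E'
import sys
from h import *
np.set_printoptions(precision=4,suppress=True)
s=get_state();print(s['time'],s['eef_pos'],s['tcp_rot'],s['contact_force'])
p,T=campose('wrist');im=viewer.read_camera('wrist');cv2.imwrite('pics/%s.png'%sys.argv[1],im)
zs={'case_rim':.118,'back_flange':.123,'back':.1155,'board':0}
for n in sys.argv[2:]:
    for q in viewer.pinpoint('wrist',n)[:2]:
        print(n,round(q['confidence'],2),np.array(q['xy'])*[640,480],at(*ray(p,T,q['xy']),zs.get(n,.01)))
E
python3 look.py w1 die_mid die_small die_large board
```

```text
{'fov_y': 69.77064556934332, 'cx': 321.16422898426333, 'cy': 242.02557090715692, 'k1': 0.023163413672101896, 'hand_eye': array([[ 4.17758311e-04,  9.66158399e-01,  2.57949169e-01,
         6.47726368e-02],
       [ 9.99999912e-01, -3.94766829e-04, -1.40923065e-04,
        -4.85982538e-04],
       [-3.43242270e-05,  2.57949205e-01, -9.66158479e-01,
        -1.42467799e-01],
       [ 0.00000000e+00,  0.00000000e+00,  0.00000000e+00,
         1.00000000e+00]])}
time: 1.8
eef_pos: [0.3499, 0.4626, 0.2315]
tcp_rot: [0.115, 0.993, 0.0, 0.0]
contact_force: [0.0, -0.7, 0.1]
opening: 0.998
finger_force: 0.0
time: 2.8
eef_pos: [0.5122, 0.3013, 0.2313]
tcp_rot: [0.116, 0.993, 0.0, -0.0]
contact_force: [1.1, 0.2, 0.9]
opening: 1.0
finger_force: 0.0
2.8 [0.5122 0.3013 0.2313] [ 0.1162  0.9932  0.0001 -0.0002] [1.0945 0.1595 0.9061]
die_mid 0.8 [300.672 251.616] [0.5489 0.2689 0.01  ]
die_mid 0.2 [330.688 402.   ] [0.7462 0.2576 0.01  ]
die_small 0.73 [169.6   295.008] [0.5644 0.1118 0.01  ]
die_large 0.92 [231.104 275.376] [0.5578 0.1863 0.01  ]
```

View pics/w1.png

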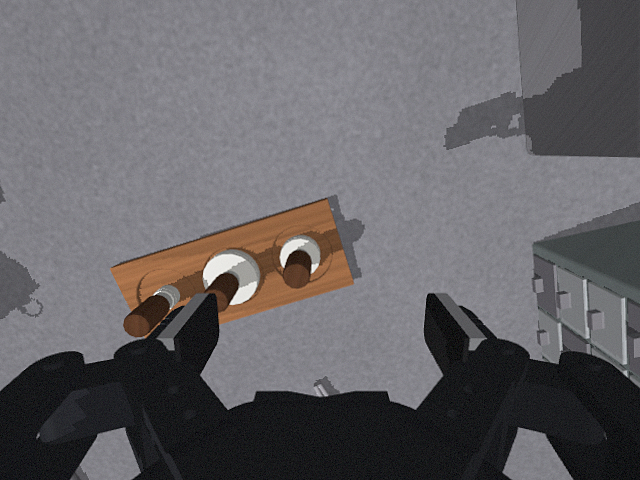

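Wrist view: mid die cup at px (300,252), correct size relative to the large one (231,275). Go above it and re-measure.

```bash
python3 -m handwheel '[[[0.055,-0.01,-0.0056,0.01,0],[0.055,-0.01,-0.0056,0.02,0],[0.055,-0.01,-0.0056,0.02,0],[0.055,-0.01,-0.0056,0.02,0],[0.055,0,0,0.02,0],[0.055,0,0,0.01,0],[0.055,0,0,0,0],[0.055,0,0,0,0]]]' 60
python3 look.py w2 die_mid die_large
python3 - <<'E'
from h import *
for c in ['scene','top','wrist']:
    viewer.read_camera(c);p,T=campose(c)
    q=viewer.outline_of(c,'die_mid')[0]; m=q['mask']
    # fit x,y by silhouette: dilated synthetic model
    from scipy.optimize import minimize
    def sil(x,y):
        im=np.zeros((480,640),np.uint8);a=np.linspace(0,2*np.pi,40)
        for r,z0,z1 in [(.0215,.01,.026),(.009,.026,.035),(.013,.035,.082)]:
            P=np.array([proj(p,T,[x+r*np.cos(t),y+r*np.sin(t),z]) for t in a for z in (z0,z1)])
            cv2.fillConvexPoly(im,cv2.convexHull((P*16).astype(np.int32)),1,shift=4)
        return im>0
    def f(v):
        s=sil(*v);return 1-(s&m).sum()/(s|m).sum()
    r=minimize(f,[.546,.270],method='Nelder-Mead',options=dict(initial_simplex=[[.546,.27],[.552,.27],[.546,.276]],xatol=1e-4))
    print(c,q['confidence'],r.x,r.fun)
E
```

```text
time: 3.72
eef_pos: [0.545, 0.271, 0.1307]
tcp_rot: [0.115, 0.993, -0.0, -0.001]
contact_force: [1.3, 1.0, 0.9]
opening: 0.64
finger_force: 0.0
3.7167 [0.545  0.271  0.1307] [ 0.1149  0.9934 -0.0003 -0.0007] [1.3076 0.9615 0.9175]
die_mid 0.61 [321.984 243.12 ] [0.5511 0.2697 0.01  ]
die_mid 0.31 [227.904 272.208] [0.5575 0.1901 0.01  ]
die_large 0.77 [225.92  274.608] [0.5591 0.1879 0.01  ]
scene 0.67 [0.55085156 0.27157031] 0.19789473684210523
top 0.62 [0.54961816 0.26835352] 0.925531914893617
wrist 0.96 [0.5498005  0.26827307] 0.055317935557456566
```

View pics/w2.png

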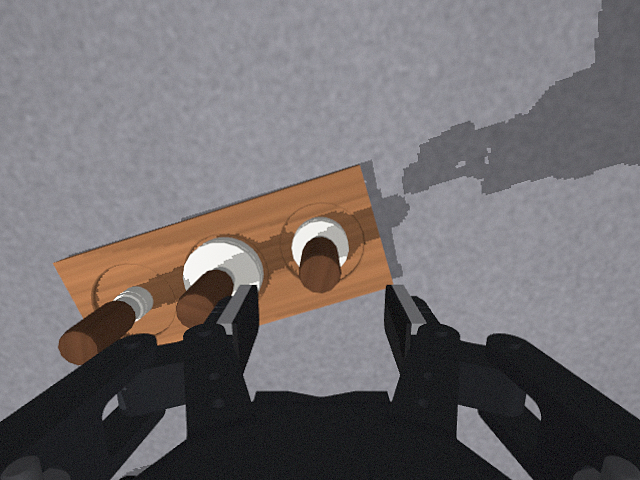

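Die centred at px (320,243); silhouette fit gives (0.550, 0.2685). Descend and grip.

```bash
python3 -m handwheel '[[[0.055,-0.0055,-0.0013,0.006,0],[0.055,0,0,0.014,0],[0.055,0,0,0.014,0],[0.055,0,0,0.014,0],[0.055,0,0,0.014,0],[0.055,0,0,0.014,0],[0.055,0,0,0.01,0],[0.055,0,0,0,0],[0.02,0,0,0,0],[0.02,0,0,0,0],[0.02,0,0,0,0],[0.02,0,0,0,0]]]' 80
python3 -m handwheel '[[[0.01,0,0,0,0],[0.01,0,0,0,0],[0.01,0,0,0,0],[0.01,0,0,0,0]]]' 80
python3 -c "
from h import *
print(get_state())"
```

```text
time: 5.17
eef_pos: [0.5513, 0.2687, 0.0465]
tcp_rot: [0.115, 0.993, 0.0, 0.001]
contact_force: [-0.6, -0.0, 0.4]
opening: 0.287
finger_force: 78.4
time: 5.5
eef_pos: [0.5513, 0.2687, 0.0464]
tcp_rot: [0.115, 0.993, 0.0, 0.001]
contact_force: [0.1, -0.4, 4.5]
opening: 0.285
finger_force: 78.4
{'time': 5.5, 'qpos': array([ 2.88274087e-01,  3.63860154e-01,  1.84726071e+00,  5.67464791e-05,
        9.28400830e-01, -1.05172503e+00]), 'dq': array([-0.00030308,  0.00104348, -0.0022525 ,  0.00095222,  0.00064371,
        0.00074182]), 'joint_efforts': array([ 6.64387434e-02, -3.57665384e+01, -2.22464919e+01, -2.85637309e-02,
        3.65101361e-03,  5.07240518e-03]), 'eef_pos': array([0.55130256, 0.26873459, 0.04643475]), 'tcp_rot': array([1.15159453e-01, 9.93346479e-01, 4.27641822e-04, 9.43320697e-04]), 'contact_force': array([ 0.06261651, -0.39338437,  4.49707404]), 'wrist_torque': array([ 0.0150871 ,  0.02872384, -0.01895209]), 'finger_force': 78.44805836677551, 'opening': 0.2851797987162352}
```

```bash
python3 -m handwheel '[[[0.01,0,0,-0.008,0],[0.01,0,0,-0.018,0],[0.01,0,0,-0.018,0],[0.01,0,0,-0.018,0],[0.01,0,0,-0.018,0],[0.01,0,0,-0.018,0],[0.01,0,0,-0.018,0],[0.01,0,0,-0.018,0],[0.01,0,0,-0.018,0],[0.01,0,0,-0.018,0],[0.01,-0.003,-0.009,-0.008,0],[0.01,-0.0055,-0.0183,0,0]]]' 80
python3 -m handwheel '[[[0.01,-0.0055,-0.0183,0,0],[0.01,-0.0055,-0.0183,0,0],[0.01,-0.0055,-0.0183,0,0],[0.01,-0.0055,-0.0183,0,0],[0.01,-0.0055,-0.0183,0,0],[0.01,-0.0055,-0.0183,0,0],[0.01,-0.0055,-0.0183,0,0],[0.01,-0.0055,-0.0183,0,0],[0.01,-0.0055,-0.0183,0,0],[0.01,-0.0055,-0.0183,0,0],[0.01,-0.0055,-0.0183,0,0],[0.01,-0.0055,-0.0183,0,0]]]'
python3 -m handwheel '[[[0.01,-0.0055,-0.0183,0,0],[0.01,-0.0055,-0.0183,0,0],[0.01,-0.0055,-0.0183,0,0],[0.01,-0.0055,-0.0183,0,0],[0.01,-0.0055,-0.0183,0,0],[0.01,-0.0055,-0.0183,0,0],[0.01,-0.0055,-0.0183,0,0],[0.01,-0.0055,-0.0183,0,0],[0.01,-0.0055,-0.0183,0,0],[0.01,0,0,0,0],[0.01,0,0,0,0],[0.01,0,0,0,0]]]'
python3 look.py w3 case_rim back_flange back die_mid
```

```text
time: 6.5
eef_pos: [0.5531, 0.2408, 0.2258]
tcp_rot: [0.114, 0.993, 0.001, 0.002]
contact_force: [0.2, -0.4, -1.0]
opening: 0.287
finger_force: 78.5
time: 7.5
eef_pos: [0.5655, 0.0096, 0.2221]
tcp_rot: [0.115, 0.993, -0.0, -0.001]
contact_force: [0.4, -0.2, -0.5]
opening: 0.286
finger_force: 78.5
time: 8.5
eef_pos: [0.5763, -0.1602, 0.2224]
tcp_rot: [0.115, 0.993, 0.0, -0.001]
contact_force: [0.2, -0.1, -1.4]
opening: 0.286
finger_force: 78.6
8.5 [ 0.5763 -0.1602  0.2224] [ 0.1153  0.9933  0.0005 -0.0009] [ 0.1812 -0.1113 -1.3741]
back_flange 0.65 [298.816 168.48 ] [ 0.5214 -0.1635  0.123 ]
back 0.79 [301.312 169.92 ] [ 0.523  -0.1625  0.1155]
die_mid 0.9 [319.616 271.296] [ 0.6368 -0.1765  0.01  ]
```

View pics/w3.png

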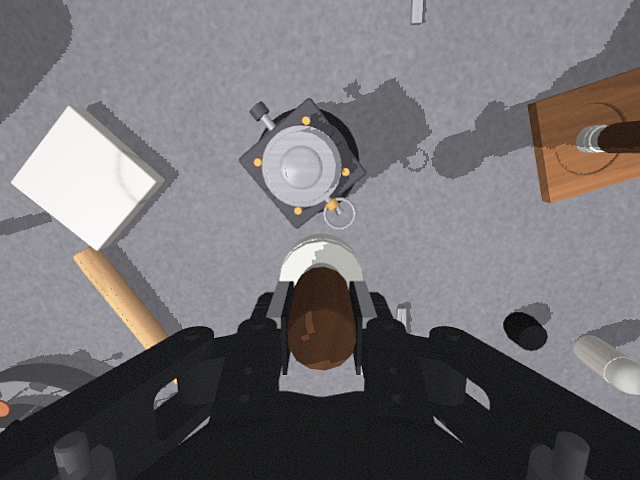

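```bash
python3 - <<'E'
from h import *
from scipy.optimize import minimize
np.set_printoptions(precision=4,suppress=True)
im=viewer.read_camera('wrist');s=get_state();p,T=campose('wrist')
q=viewer.outline_of('wrist','back')[0];m=q['mask'];print(q['confidence'],np.array(q['extent'])*[640,480,640,480])
def disc(Tc,parts,x,y):
    o=np.zeros((480,640),np.uint8);a=np.linspace(0,2*np.pi,48)
    for r,z0,z1 in parts:
        P=np.array([proj(p,Tc,[x+r*np.cos(t),y+r*np.sin(t),z]) for t in a for z in (z0,z1)])
        cv2.fillConvexPoly(o,cv2.convexHull((P*16).astype(np.int32)),1,shift=4)
    return o>0
def f(v):
    d=disc(T,[(.0235,v[2],v[2]+.0025),(.0145,v[2]+.0025,v[2]+.004)],v[0],v[1]);return 1-(d&m).sum()/(d|m).sum()
x0=np.array([.523,-.162,.123])
r=minimize(f,x0,method='Nelder-Mead',options=dict(initial_simplex=np.vstack([x0,x0+np.diag([.004,.004,.008])]),xatol=1e-5,fatol=1e-5))
print('back flange underside',r.x,r.fun)
# die in tool frame: 
H=np.array(p['hand_eye']);q=viewer.outline_of('wrist','die_mid')[0];md=q['mask'].copy();rows=np.arange(480)<275;print(q['confidence'])
def g(v):
    d=disc(H,[(.0215,v[2],v[2]-.016)],v[0],v[1])[rows];mm=md[rows];return 1-(d&mm).sum()/(d|mm).sum()
for zz in (.0364,):
    h=lambda v:g([v[0],v[1],zz])
    rr=minimize(h,[0,0],method='Nelder-Mead',options=dict(initial_simplex=[[0,0],[.004,0],[0,.004]],xatol=1e-5,fatol=1e-5));print('die in tool',zz,rr.x,rr.fun)
o=im.copy()
cs=lambda M,c:cv2.drawContours(o,cv2.findContours(M.astype(np.uint8),0,1)[0],-1,c,1)
A=cv2.resize(im[90:290,220:390],None,fx=2.35,fy=2.9)
cs(m,(0,0,255));cs(md,(255,0,0));cs(disc(T,[(.0235,r.x[2],r.x[2]+.0025)],*r.x[:2]),(0,255,0));cs(disc(H,[(.0215,.0364,.0204)],*rr.x),(0,255,255))
B=cv2.resize(o[90:290,220:390],None,fx=2.35,fy=2.9)
cv2.imwrite('pics/w3c.png',np.hstack([A,B])[:600])
E
```

```text
0.82 [267.392 132.72   68.928  67.296]
back flange underside [ 0.521  -0.162   0.1177] 0.01500789889415477
0.73
die in tool 0.0364 [-0.0001 -0.0004] 0.012537993920972657
```

View pics/w3c.png

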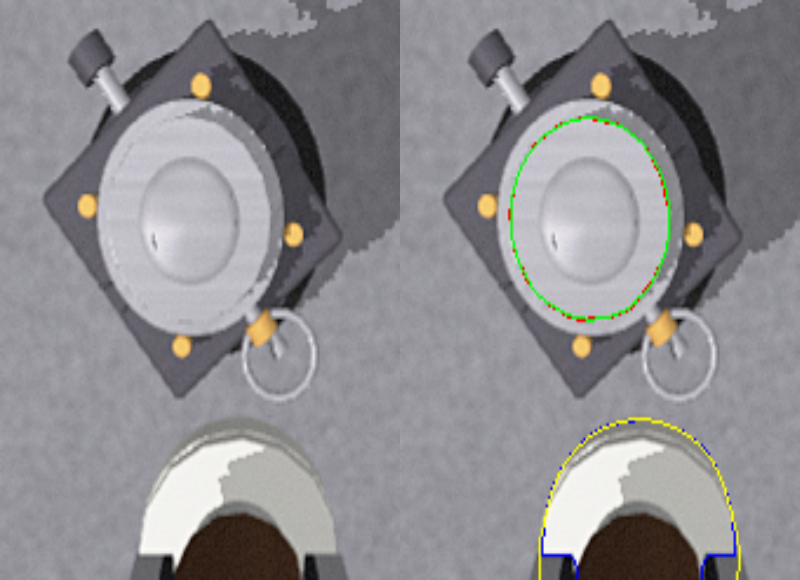

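Flange outline fits well at px (302,166), world ≈(0.521,-0.162), underside z≈0.118 (rim ≈0.113, within range). Die is centred in the grip. Move over it.

```bash
python3 -m handwheel '[[[0.01,0.0089,-0.0024,0,0],[0.01,0.0089,-0.0024,0,0],[0.01,0.0089,-0.0024,0,0],[0.01,0.0089,-0.0024,0,0],[0.01,0.0089,-0.0024,0,0],[0.01,0.009,-0.0022,0,0],[0.01,0,0,0.01,0],[0.01,0,0,0.015,0],[0.01,0,0,0.015,0],[0.01,0,0,0.006,0],[0.01,0,0,0,0],[0.01,0,0,0,0]]]'
cat > rel.py <<'E'
from h import *
import sys
from scipy.optimize import minimize
np.set_printoptions(precision=4,suppress=True)
s=get_state();print(s['time'],s['eef_pos'],s['tcp_rot'],s['contact_force'])
for c,z in (('wrist',0),('scene',0)):
    im=viewer.read_camera(c);cv2.imwrite('pics/%s_%s.png'%(sys.argv[1],c),im);p,T=campose(c)
    for n in ('back','die_mid'):
        q=viewer.outline_of(c,n)
        if q: q=q[0];print(c,n,round(q['confidence'],2),np.array(q['extent'])*[640,480,640,480])
a=cv2.imread('pics/%s_wrist.png'%sys.argv[1])[100:300,190:450];b=cv2.imread('pics/%s_scene.png'%sys.argv[1])[180:300,170:310]
cv2.imwrite('pics/%s.png'%sys.argv[1],np.hstack([cv2.resize(a,(430,330)),cv2.resize(b,(370,330),interpolation=2)]))
E
python3 rel.py r1
```

```text
time: 9.9
eef_pos: [0.5216, -0.1621, 0.1769]
tcp_rot: [0.115, 0.993, 0.0, -0.0]
contact_force: [0.9, 0.6, -1.2]
opening: 0.281
finger_force: 78.6
9.9 [ 0.5216 -0.1621  0.1769] [ 0.1152  0.9933  0.0002 -0.0004] [ 0.8658  0.6315 -1.2229]
wrist back 0.59 [286.016 227.184  79.488  39.312]
wrist die_mid 0.61 [280.384 233.616  84.8   137.616]
scene back 0.65 [248.384 226.704   5.568   7.104]
scene die_mid 0.84 [216.896 211.296  27.328  46.512]
```

View pics/r1.png

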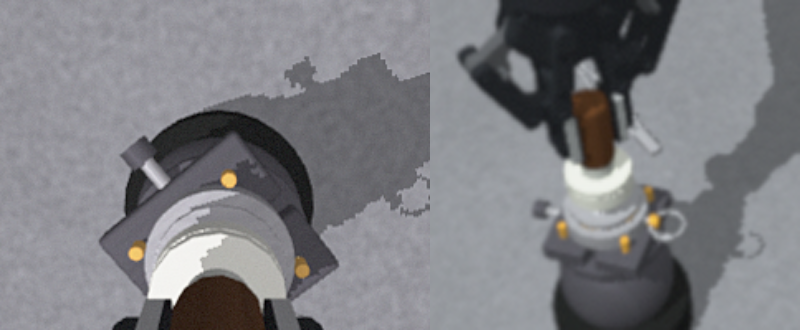

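```bash
cat > fit.py <<'E'
from h import *
from scipy.optimize import minimize
np.set_printoptions(precision=4,suppress=True)
def run():
    im=viewer.read_camera('wrist');s=get_state();p,T=campose('wrist');H=np.array(p['hand_eye'])
    mb=viewer.outline_of('wrist','back')[0]['mask'];md=viewer.outline_of('wrist','die_mid')[0]['mask']
    def disc(parts,x,y):
        o=np.zeros((480,640),np.uint8);a=np.linspace(0,2*np.pi,64)
        for r,z0,z1 in parts:
            P=np.array([proj(p,H,[x+r*np.cos(t),y+r*np.sin(t),z]) for t in a for z in (z0,z1)])
            cv2.fillConvexPoly(o,cv2.convexHull((P*16).astype(np.int32)),1,shift=4)
        return o>0
    top=np.where(md.any(1))[0][0]; R1=np.arange(480)<top+38
    def iou(a,b): return 1-(a&b).sum()/(a|b).sum()
    g=lambda v:iou(disc([(.0215,.0364,.0204)],*v)[R1],md[R1])
    mn=lambda f:minimize(f,[0,0],method='Nelder-Mead',options=dict(initial_simplex=[[0,0],[.004,0],[0,.004]],xatol=1e-5,fatol=1e-5))
    d=mn(g);D=disc([(.0215,.0364,.0204)],*d.x)|md;print('die',d.x,d.fun)
    zt=s['eef_pos'][2]
    cols=np.arange(480)<top+25
    for zu in (.115,.118,.121):
        f=lambda v:iou((disc([(.0235,zt-zu,zt-zu-.0025)],*v)&~D)[cols],(mb&~D)[cols])
        b=mn(f);print(zu,'back',b.x,b.fun,'diff',b.x-d.x)
run();run()
E
python3 fit.py
```

```text
die [-0.0003 -0.0002] 0.017834394904458595
0.115 back [-0.0013  0.0011] 0.07847533632286996 diff [-0.001   0.0013]
0.118 back [-0.0008  0.0008] 0.057303370786516816 diff [-0.0006  0.001 ]
0.121 back [-0.0001  0.0008] 0.05414364640883973 diff [0.0002 0.001 ]
die [-0.0002 -0.0004] 0.016949152542372836
0.115 back [-0.002   0.0009] 0.07069408740359895 diff [-0.0018  0.0013]
0.118 back [-0.0014  0.0007] 0.06488549618320616 diff [-0.0012  0.0011]
0.121 back [-0.0007  0.0007] 0.0797011207970112 diff [-0.0005  0.0011]
```

```bash
python3 -m handwheel '[[[0.01,-0.0006,0.001,0.005,0],[0.01,0,0,0.005,0],[0.01,0,0,0.002,0],[0.01,0,0,0,0],[0.01,0,0,0,0],[0.01,0,0,0,0]]]'
python3 fit.py; python3 rel.py r2
```

```text
time: 11.0
eef_pos: [0.5224, -0.1613, 0.1651]
tcp_rot: [0.115, 0.993, 0.0, -0.0]
contact_force: [-0.8, 0.0, -1.1]
opening: 0.287
finger_force: 78.6
die [-0.0002 -0.0003] 0.015151515151515138
0.115 back [-0.0013 -0.0003] 0.08347245409015025 diff [-0.0011 -0.    ]
0.118 back [-0.0006 -0.0006] 0.06146179401993357 diff [-0.0005 -0.0002]
0.121 back [-0.0002 -0.0005] 0.05405405405405406 diff [ 0.     -0.0002]
die [-0.0001 -0.0005] 0.013428451531682706
0.115 back [-0.0016 -0.0007] 0.10370370370370374 diff [-0.0015 -0.0002]
0.118 back [-0.0011 -0.0006] 0.07954545454545459 diff [-0.0011 -0.0001]
0.121 back [-0.0007 -0.0006] 0.07692307692307687 diff [-0.0006 -0.0002]
11.3 [ 0.5225 -0.1613  0.1653] [ 0.1152  0.9933 -0.      0.    ] [-0.1329  0.252  -1.4983]
wrist back 0.86 [279.616 226.704  85.696  43.008]
wrist die_mid 0.76 [278.976 232.08   84.288 136.32 ]
scene die_mid 0.76 [220.608 218.976  27.52   44.304]
```

View pics/r2.png

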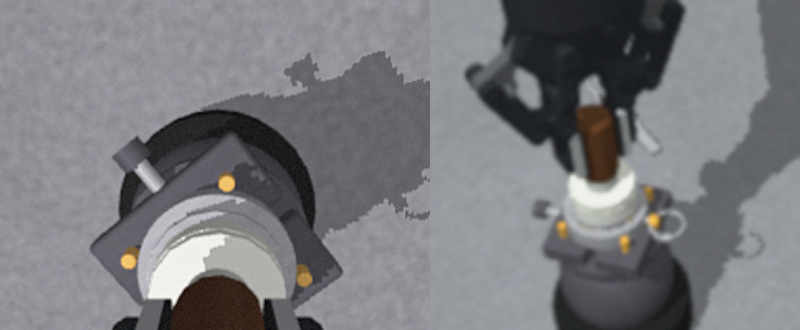

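```bash
for i in 1; do python3 -m handwheel '[[[0.01,0,0,0.002,0],[0.01,0,0,0.002,0],[0.01,0,0,0.001,0],[0.01,0,0,0,0],[0.01,0,0,0,0]]]'; done
python3 fit.py
python3 - <<'E'
from h import *
a=viewer.read_camera('wrist')[215:275,270:375];b=viewer.read_camera('scene')[215:265,205:270]
cv2.imwrite('pics/n.png',np.vstack([cv2.resize(a,(525,300),interpolation=2),cv2.resize(b,(525,300),interpolation=2)]))
E
```

```text
time: 12.02
eef_pos: [0.5233, -0.1617, 0.1626]
tcp_rot: [0.115, 0.993, -0.0, 0.001]
contact_force: [-2.1, 1.7, 6.9]
opening: 0.285
finger_force: 78.9
die [-0.0001 -0.0003] 0.02024462252214254
0.115 back [-0.0007 -0.0006] 0.09593495934959351 diff [-0.0006 -0.0002]
0.118 back [-0.0001 -0.0005] 0.08130081300813008 diff [ 0.     -0.0002]
0.121 back [ 0.0005 -0.0006] 0.07003257328990231 diff [ 0.0006 -0.0003]
die [ 0.0001 -0.0005] 0.013732833957553092
0.115 back [-0.0007 -0.0005] 0.11815068493150682 diff [-0.0008  0.0001]
0.118 back [-0.0002 -0.0007] 0.11206896551724133 diff [-0.0003 -0.0001]
0.121 back [ 0.0004 -0.0006] 0.10154905335628228 diff [ 0.0003 -0.0001]
```

View pics/n.png

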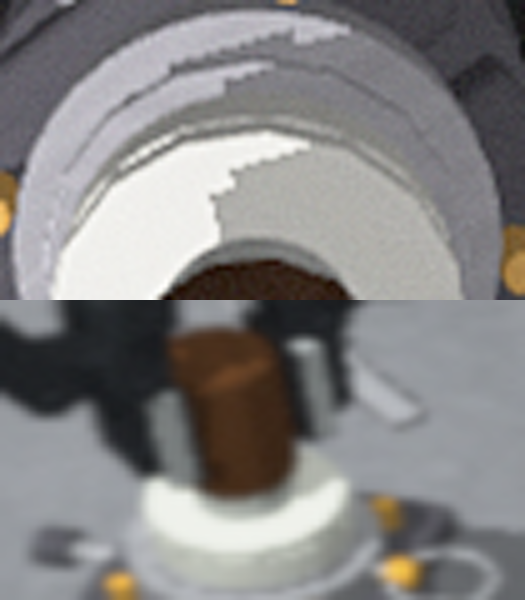

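Contact already made (~8 N on flange, higher rim ≈0.120 than the first size fit gave; the flange edge arc is visible all round the cup front, roughly 2.4 mm). Lift slightly, re-centre in tool +x by 1.3 mm, and approach again.

```bash
python3 -m handwheel '[[[0.01,0,0,-0.003,0],[0.01,0,0,-0.002,0],[0.01,0,0,0,0],[0.01,0.0013,0,0,0],[0.01,0,0,0,0],[0.01,0,0,0,0],[0.01,0,0,0,0]]]'
python3 - <<'E'
import re
s=open('fit.py').read().replace('(.115,.118,.121)','(.1245,.126)');open('fit.py','w').write(s)
E
python3 fit.py
python3 -c "
from h import *
s=get_state();print(s['eef_pos'],s['contact_force'],s['tcp_rot'],s['wrist_torque'])"
```

```text
time: 13.0
eef_pos: [0.5211, -0.161, 0.165]
tcp_rot: [0.115, 0.993, 0.0, -0.0]
contact_force: [0.3, 0.5, -1.4]
opening: 0.284
finger_force: 78.7
[ 0.52105396 -0.16094534  0.16501291] [-0.00906861  0.27623451 -0.77617447] [ 1.15178883e-01  9.93344707e-01  1.10310055e-04 -3.26027597e-04] [ 0.01036524 -0.00765027  0.02401703]Traceback (most recent call last):
  File "fit.py", line 23, in <module>
    run();run()
    ~~~^^
  File "fit.py", line 6, in run
    mb=viewer.outline_of('wrist','back')[0]['mask'];md=viewer.outline_of('wrist','die_mid')[0]['mask']
       ~~~~~~~~~~~~~~~~~~~~~~~~~~~~~~~~~^^^
IndexError: list index out of range
```

```bash
python3 fit.py
python3 -m handwheel '[[[0.01,0,0,0.001,0],[0.01,0,0,0,0],[0.01,0,0,0.001,0],[0.01,0,0,0,0]]]'
python3 -m handwheel '[[[0.01,0,0,0.001,0],[0.01,0,0,0,0]]]'
python3 -m handwheel '[[[0.01,0,0,0.001,0],[0.01,0,0,0,0]]]'
```

```text
die [-0.0002 -0.0004] 0.015164279696714411
0.1245 back [-0.001  -0.0005] 0.0771276595744681 diff [-0.0007 -0.    ]
0.126 back [-0.0007 -0.0006] 0.0978835978835979 diff [-0.0005 -0.0002]
die [-0.0005 -0.0005] 0.01905550952775481
0.1245 back [0. 0.] 1.0 diff [0.0005 0.0005]
0.126 back [0. 0.] 1.0 diff [0.0005 0.0005]
time: 13.73
eef_pos: [0.5216, -0.1612, 0.1643]
tcp_rot: [0.115, 0.993, -0.0, 0.0]
contact_force: [-1.1, -0.6, 3.0]
opening: 0.287
finger_force: 78.8
time: 13.9
eef_pos: [0.5218, -0.1612, 0.1635]
tcp_rot: [0.115, 0.993, -0.0, 0.001]
contact_force: [-1.4, 1.2, 5.0]
opening: 0.282
finger_force: 78.8
time: 14.07
eef_pos: [0.5219, -0.1613, 0.1629]
tcp_rot: [0.115, 0.993, -0.0, 0.001]
contact_force: [-2.2, 1.5, 7.1]
opening: 0.288
finger_force: 78.8
```

```bash
python3 -m handwheel '[[[0.01,0,0,0.001,0],[0.01,0,0,0,0]]]'
python3 -m handwheel '[[[0.01,0,0,0.0005,0],[0.01,0,0,0,0]]]'
python3 -m handwheel '[[[0.01,0,0,0.0005,0],[0.01,0,0,0,0]]]'
python3 -m handwheel '[[[0.01,0,0,0.0005,0],[0.01,0,0,0,0]]]'
```

```text
time: 14.23
eef_pos: [0.522, -0.1613, 0.1623]
tcp_rot: [0.115, 0.993, -0.0, 0.001]
contact_force: [-2.4, 1.0, 7.9]
opening: 0.282
finger_force: 78.9
time: 14.4
eef_pos: [0.5217, -0.1613, 0.1604]
tcp_rot: [0.115, 0.993, -0.0, 0.001]
contact_force: [-0.4, -1.7, 9.4]
opening: 0.286
finger_force: 79.6
time: 14.57
eef_pos: [0.5218, -0.1613, 0.1604]
tcp_rot: [0.115, 0.993, -0.0, 0.001]
contact_force: [-1.1, -0.4, 5.7]
opening: 0.281
finger_force: 79.4
time: 14.73
eef_pos: [0.5219, -0.1613, 0.1604]
tcp_rot: [0.115, 0.993, -0.0, 0.001]
contact_force: [-2.6, 1.5, 8.6]
opening: 0.287
finger_force: 79.4
```

Clicked home (z now hard-stopped at 0.1604). Raise to about 15 N.

```bash
python3 -m handwheel '[[[0.01,0,0,0.0005,0],[0.01,0,0,0,0],[0.01,0,0,0,0]]]'
python3 -m handwheel '[[[0.01,0,0,0.0005,0],[0.01,0,0,0,0],[0.01,0,0,0,0]]]'
```

```text
time: 14.98
eef_pos: [0.5219, -0.1614, 0.1604]
tcp_rot: [0.115, 0.993, -0.0, 0.001]
contact_force: [-3.2, 1.2, 9.8]
opening: 0.283
finger_force: 79.5
time: 15.23
eef_pos: [0.5219, -0.1614, 0.1604]
tcp_rot: [0.115, 0.993, -0.0, 0.001]
contact_force: [-3.9, 2.2, 11.6]
opening: 0.282
finger_force: 79.7
```

```bash
python3 -m handwheel '[[[0.01,0,0,0.0006,0],[0.01,0,0,0,0],[0.01,0,0,0,0]]]'
for i in 1 2 3; do python3 -m handwheel '[[[0.01,0,0,0,0],[0.01,0,0,0,0],[0.01,0,0,0,0],[0.01,0,0,0,0],[0.01,0,0,0,0]]]' | grep -E 'time|contact|eef'; done
```

```text
time: 15.48
eef_pos: [0.522, -0.1614, 0.1604]
tcp_rot: [0.115, 0.993, -0.0, 0.001]
contact_force: [-5.2, 1.8, 14.1]
opening: 0.282
finger_force: 80.0
time: 15.9
eef_pos: [0.522, -0.1614, 0.1603]
contact_force: [-4.0, 1.5, 13.7]
time: 16.32
eef_pos: [0.522, -0.1614, 0.1603]
contact_force: [-5.2, 1.5, 14.0]
time: 16.73
eef_pos: [0.522, -0.1614, 0.1604]
contact_force: [-5.0, 1.2, 13.3]
```

```bash
python3 -m handwheel '[[[0.01,0,0,0,0],[0.01,0,0,0,0],[0.01,0,0,0,0],[0.01,0,0,0,0],[0.01,0,0,0,0],[0.01,0,0,0,0]]]' | grep contact
python3 -m handwheel '[[[0.01,0,0,-0.002,0],[0.01,0,0,-0.002,0],[0.01,0,0,-0.002,0],[0.01,0,0,-0.006,0],[0.01,0,0,-0.012,0],[0.01,0,0,-0.018,0],[0.01,0,0,-0.018,0],[0.01,-0.015,0.004,-0.008,0],[0.01,-0.02,0.005,0,0],[0.01,-0.02,0.005,0,0],[0.01,0,0,0,0],[0.01,0,0,0,0]]]'
python3 - <<'E'
from h import *
im=viewer.read_camera('wrist');b=viewer.read_camera('scene')
p,T=campose('wrist');s=get_state();print(s['eef_pos'],s['tcp_rot'])
print(proj(p,T,[.522,-.162,.122]))
cv2.imwrite('pics/v.png',np.hstack([cv2.resize(im[80:320,200:440],(400,400)),cv2.resize(b[180:320,170:310],(400,400))]))
E
```

```text
contact_force: [-5.3, 3.0, 14.0]
time: 18.23
eef_pos: [0.5784, -0.1599, 0.2255]
tcp_rot: [0.115, 0.993, -0.0, -0.0]
contact_force: [-0.7, 1.0, -1.2]
opening: 0.284
finger_force: 78.6
[ 0.57741012 -0.15984327  0.22509992] [ 1.15095839e-01  9.93354242e-01  7.92182874e-05 -5.39677869e-04]
[300.65218778 166.98517453]
```

View pics/v.png

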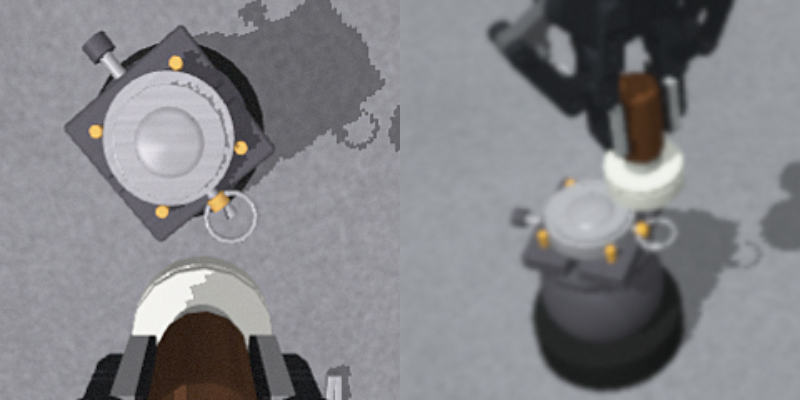

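Back sits level, its flange concentric in the case (wrist crop ~ (170,140)). Return the die.

```bash
python3 -m handwheel '[[[0.01,0.0054,0.0179,0,0],[0.01,0.0054,0.0179,0,0],[0.01,0.0054,0.0179,0,0],[0.01,0.0054,0.0179,0,0],[0.01,0.0054,0.0179,0,0],[0.01,0.0054,0.0179,0,0],[0.01,0.0054,0.0179,0,0],[0.01,0.0054,0.0179,0,0],[0.01,0.0054,0.0179,0,0],[0.01,0.0054,0.0179,0,0],[0.01,0.0054,0.0179,0,0],[0.01,0.0054,0.0179,0,0]]]'|grep -E "eef|finger"
python3 -m handwheel '[[[0.01,0.0054,0.0179,0,0],[0.01,0.0054,0.0179,0,0],[0.01,0.0054,0.0179,0,0],[0.01,0.0054,0.0179,0,0],[0.01,0.0054,0.0179,0,0],[0.01,0.0054,0.0179,0,0],[0.01,0.0054,0.0179,0,0],[0.01,0.0054,0.0179,0,0],[0.01,0.0054,0.0179,0,0],[0.01,0.0054,0.0179,0,0],[0.01,0.0054,0.0179,0,0],[0.01,0,0,0,0]]]'|grep -E "eef|finger"
python3 -m handwheel '[[[0.01,0,0,0.01,0],[0.01,0,0,0.018,0],[0.01,0,0,0.018,0],[0.01,0,0,0.018,0],[0.01,0,0,0.018,0],[0.01,0,0,0.018,0],[0.01,0,0,0.018,0],[0.01,0,0,0.012,0],[0.01,0,0,0,0],[0.01,0,0,0,0]]]'
python3 look.py p1 board die_large die_small
```

```text
eef_pos: [0.563, 0.0645, 0.2253]
finger_force: 78.7
eef_pos: [0.5501, 0.2714, 0.2253]
finger_force: 78.8
time: 21.17
eef_pos: [0.5507, 0.2683, 0.0943]
tcp_rot: [0.116, 0.993, -0.001, -0.001]
contact_force: [-0.1, -0.8, -0.9]
opening: 0.281
finger_force: 78.8
21.1667 [0.5507 0.2683 0.0943] [ 0.1155  0.9933 -0.0005 -0.0009] [-0.1    -0.7935 -0.9382]
die_large 0.82 [211.2  282.48] [0.5573 0.1868 0.01  ]
die_small 0.78 [114.688 314.88 ] [0.565  0.1124 0.01  ]
```

```bash
python3 -m handwheel '[[[0.01,0,0,0.01,0],[0.01,0,0,0.012,0],[0.01,0,0,0.012,0],[0.01,0,0,0.008,0],[0.01,0,0,0.003,0],[0.01,0,0,0,0],[0.01,0,0,0,0]]]' | grep -E "eef|contact"
python3 -m handwheel '[[[0.01,0,0,0.001,0],[0.01,0,0,0,0],[0.01,0,0,0.001,0],[0.01,0,0,0,0]]]'| grep -E "eef|contact"
```

```text
eef_pos: [0.5511, 0.2692, 0.0497]
contact_force: [-0.1, 1.4, -1.6]
eef_pos: [0.5515, 0.2693, 0.0485]
contact_force: [0.6, -0.3, -1.5]
```

```bash
python3 -m handwheel '[[[0.01,0,0,0.001,0],[0.01,0,0,0,0],[0.01,0,0,0,0]]]'| grep -E "eef|contact"
python3 -m handwheel '[[[0.01,0,0,0.0007,0],[0.01,0,0,0,0],[0.01,0,0,0,0]]]'| grep -E "eef|contact"
python3 -m handwheel '[[[0.01,0,0,0.0005,0],[0.01,0,0,0,0],[0.01,0,0,0,0]]]'| grep -E "eef|contact"
```

```text
eef_pos: [0.5512, 0.2692, 0.0472]
contact_force: [-0.1, 0.5, -1.0]
eef_pos: [0.5513, 0.2692, 0.0465]
contact_force: [0.4, 0.2, -1.1]
eef_pos: [0.5514, 0.2692, 0.0465]
contact_force: [-0.9, -1.0, 3.1]
```

Resting on the floor at the original height. Release gently (opening only to 50 mm) and withdraw.

```bash
python3 -m handwheel '[[[0.03,0,0,0,0],[0.035,0,0,0,0],[0.045,0,0,0,0],[0.055,0,0,0,0],[0.055,0,0,0,0],[0.055,0,0,0,0],[0.055,0,0,0,0]]]'
python3 -m handwheel '[[[0.055,0,0,-0.008,0],[0.055,0,0,-0.015,0],[0.055,0,0,-0.015,0],[0.055,0,0,-0.018,0],[0.055,0,0,-0.018,0],[0.055,0,0,-0.018,0],[0.055,0,0,-0.018,0],[0.055,0.012,0,-0.018,0],[0.055,0.012,0,-0.01,0],[0.055,0.012,0,0,0],[0.055,0,0,0,0],[0.055,0,0,0,0]]]'
python3 look.py e1 die_mid die_large die_small
python3 - <<'E'
from h import *
a=viewer.read_camera('wrist');b=viewer.read_camera('top')
cv2.imwrite('pics/e.png',np.hstack([cv2.resize(a,(400,300)),cv2.resize(b,(400,300))]))
E
```

```text
time: 23.62
eef_pos: [0.5513, 0.2692, 0.046]
tcp_rot: [0.115, 0.993, 0.0, 0.0]
contact_force: [0.2, -0.5, 0.3]
opening: 0.641
finger_force: 0.0
time: 24.62
eef_pos: [0.5154, 0.2775, 0.1834]
tcp_rot: [0.115, 0.993, -0.0, -0.0]
contact_force: [0.8, 0.1, -0.2]
opening: 0.642
finger_force: 0.0
24.6167 [0.5154 0.2775 0.1834] [ 0.1147  0.9934 -0.0003 -0.0003] [ 0.789   0.1219 -0.2292]
die_mid 0.89 [318.4   259.392] [0.5504 0.266  0.01  ]
die_large 0.61 [244.288 287.712] [0.5622 0.1883 0.01  ]
die_small 0.59 [168.192 306.48 ] [0.5642 0.1093 0.01  ]
```

View pics/e.png

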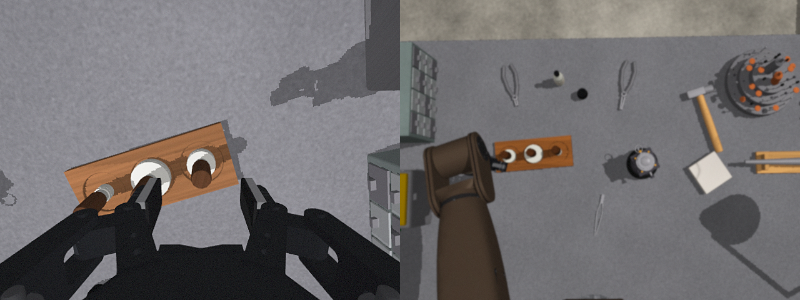

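The mid die stands upright in its hollow (wrist px ~ (318,259) full scale), the other dies, tools and the watch are unchanged, and the gripper is clear.

```bash
python3 -c "
from h import *
print(sign_off())"
```

```text
the job is handed in; nothing more can be done
None
```

The back clicked home under the mid die and was held at about 15 N for over a second, the die stands upright again in its hollow, and the job is handed in at about 25 s; the die first touched the flange about 1 mm off centre (about 8 N, no click), so I lifted it, re-centred and pressed again.

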